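Clamp a pressure vessel in its bench holder with a ratchet handle

ROBOT

A 6-joint arm with a two-finger parallel gripper is mounted at the origin on the work surface. World frame = base frame: x ahead of the robot, y to its left, z up, the work surface at z = 0. Lengths are in mm, angles in rad, forces in N, time in s.
With the tool pointing down it reaches from about 275 to 750 mm from the base axis. Payload 10.2 kg.
Tool frame: the origin (TCP) lies midway between the tips of the shut fingers; the grasp point (between the pads) lies 19 mm behind it; z points along the fingers, y is the line along which they close (so a half turn about z gives the same grasp; the last joint's range is limited). The gripper opens to 85 mm and grips with 20 to 120 N. Pads are 22 mm wide; open, the fingers measure 114 mm over their backs; the gripper's body (76 mm by 85 mm) begins 54 mm behind the grasp point. The pads swing forward as they close: fully open they stand 13 mm farther back than shut.
Start: joints at [-0.223, 0.313, 1.498, -0, 1.331, -0.223], TCP at [525.006, -0.013, 231.294] pointing down, gripper open.
Joint ranges: [-2.94, 2.94], [-0.97, 2.17], [0.19, 2.56], [-1.23, 4.37], [0.02, 3.11], [-2.88, 2.88]. Speed limits (rad/s): [2.39, 2.39, 3.01, 3.14, 3.14, 3.14].

INTERFACE

Orientations are given as a unit quaternion [w, x, y, z].
In Python, from rig import ctrl gives the robot as it stands.
- The arm moves only by the tool send_rows, never from a script. Its argument "targets" is a list of rows, each a list of 7 numbers: the closure, from -1 (fully open) to 1 (shut), so that 0 is half open, then the shift along the tool's x, y, z in m, then the turn, a rotation vector about the tool's x, y, z in rad. In form: [[claw, dx, dy, dz, ax, ay, az], ...]. A call has exactly 10 rows; each row shifts and turns the commanded pose from where the row before left it, along the tool's axes as they then stand; what a row does not reach is not made up. A row lasts 1/8 s, in which the tool goes at most 62.5 mm and 10.7 degrees, less where a joint would pass 70% of its speed; a pose out of reach is approached as far as the arm can. A call with a gripper value outside its range is refused whole. The fingers move at their own pace and stop on an object; "squeeze" is the grip in N (left out, the last holds). Time passes only in rows, so rows that do not move let the fingers close, or fill a call up. It gives the time, the measured TCP pose, the force, the opening and the grip force at its end, in the units of the state.
- ctrl.sense(): the state, without advancing time (a new reading comes with each control period).
- ctrl.capture(name): name is "scene" or "side" or "wrist"; returns a dict with "img" (384x512x3 uint8, red, green, blue), "camera_matrix" (3x3 intrinsics, pixels), "R" (3x3) and "t" (3): a world point X has camera coordinates R X + t. Camera axes: x right, y down, z forward; pixel columns grow to the right and rows downward; lengths in mm; the calibration is good to about 2 mm. The wrist camera is an equidistant fisheye: a pixel r from the principal point sees the ray r / f radians off the axis. A picture is of the moment at which its call begins. There is no depth.
- ctrl.finish_job(): hands the job in; it is judged then, once.
Trained networks look in a picture, given as the dict that the camera call returned (one of the last four; its "shot" number tells which), for a name from the list of things; names that differ only in an ending like _2 or _b are one class to them, and where a whole thing is asked for, a point or a joint stands for the part that bears it (a point fixed in the world has none). Each returns a list of dicts, best first, with "score" (0 to 1); they miss things now and then, are a little off and sometimes report something else, mostly with a low value. They report only what shows in the picture. A call takes as long as a camera call. They do not tell look-alikes from the thing itself.
- ctrl.boxes_of(query, picture): "extent" ([left, top, width, height] in pixels, round what is visible of it).
- ctrl.landmark_of(query, picture): "point" ([column, row] in pixels: a listed point, or the origin of a listed thing).
The state is a dict: "time_s": time; "joints": joint angles; "dq": joint speeds; "tau": joint torques, N m; "eef_pos": TCP position; "ee_rot": TCP orientation; "force": force on the tool from outside, world axes, zero at the start; "wrist_torque": the same for the moment, N m; "grip_width": opening from 0.0 (shut) to 1.0 (fully open); "grip_force": force on a finger pad.
Only numpy, scipy, OpenCV 4.12 (cv2) and the standard library are available. Lean on these libraries where they do the work, as an engineer would, in place of code of your own. Each camera call takes 0.05 s, during which the arm holds its last target. There are 200 camera calls.

TASK

Stand the steel pressure vessel upright and fully home in the round collar of the bench holder, then tighten the collar's jaw onto it by working the ratchet handle back and forth between its two posts until the clamp screw comes up firmly against its end stop, pulled to about 1.2 newton metres and never loaded beyond 2 either way. Leave the vessel clamped, let go of everything, and do not disturb the jar, the beaker or the bottle.

Things in the scene. Friction and masses are not known exactly. Their poses are not given: they have to be found in the camera images.
- vessel: Loose bright-steel upright pressure vessel, 0.35 to 0.65 kg. Round body 50 mm in diameter from the underside to 62 mm (foot chamfered over 6 mm), conical shoulder to 70 mm, then a round neck 32 mm in diameter from 70 to 110 mm, by which to grip it. Origin: centre of the underside; z along its axis. It stands on the bench left or right of the holder.
- holder: Fixed aluminium bench holder. Frame: origin at bench level on the vertical axis of the clamp screw, z up, turned about z by up to 0.25 rad. Base plate x -75 to 75, y -60 to 155 mm, 12 mm thick. The collar axis is at holder (0, 100) mm. The toothed screw head (51 mm across, top at z = 93 mm) is on the origin's axis.
- seat (a point): Centre of the collar's floor, 20 mm above the bench: the vessel's underside goes here, fully home (the closing jaw then shifts it up to 2 mm along the holder's +y). The collar wall is a ring, inner diameter 53, outer 73 mm, from this floor up to 55 mm above the bench, open on the screw's side, where the jaw stands.
- post_near (a point): Top of a fixed steel post, 14 mm in diameter, 120 mm above the bench, at holder (-51, -31.5) mm: with its twin it keeps the handle from a full turn. It limits the tightening swing.
- post_far (a point): Top of the twin post at holder (51, -31.5) mm, the same size; it limits the back swing.
- jaw: Dark steel jaw, 22 mm wide, top at z = 52 mm, between screw and collar; the screw drives it along the holder's +y onto the vessel, 2.2 mm per radian. Origin: middle of its gripping face, at bench level; in the holder's frame its y is 70.5 to 72.5 mm at the start and 77.0 mm with the screw at its end stop, where it presses the vessel against the collar.
- screw_axis (a point): Point on the clamp screw's vertical axis, 100 mm above the bench. The screw tightens clockwise seen from above; from the start it needs 2.1 to 3.0 rad to its end stop, where it stops dead. Until then it turns at about 0.25 N m. It stays where it is left.
- grip_knob (a point): Middle of the grey plastic upright knob at the end of the ratchet handle: a cylinder 24 mm in diameter, from 83 to 129 mm above the bench, this point at 105 mm, 125 mm from the screw axis. It spins freely on its own axis. The handle bar below it is 16 mm wide, its top at 81 mm.
- lever (a joint): Swing of the ratchet hub about the screw axis, rad, -0.62 to 0.62: 0 with the handle along the holder's -y, positive clockwise from above. At angle a the knob is at (-125 sin a, -125 cos a) mm in the holder's frame. Positive swings drive the screw, negative ones click freely back. 12 teeth: swing back over 0.53 rad for a new tooth; up to 0.52 rad of each drive swing may be idle.
- handle (a joint): Elastic give of the handle bar against the hub, about the screw axis, rad, positive when pulled in the tightening direction, 0 unloaded: 12 N m per rad (0.1 rad = 1.2 N m = 9.6 N at the knob). It also gives when forced on at either end of the swing. The knob's angle is lever plus this.
- jar: Bystander: loose white plastic jar, 56 mm in diameter, 100 mm tall, on the other side of the holder from the vessel. Origin: centre of the underside.
- beaker: Bystander: loose glass beaker, 70 mm in diameter, 90 mm tall, beyond the holder to the right. Origin: centre of the underside.
- amber: Bystander: loose brown glass bottle with a black cap, 64 mm in diameter, 130 mm tall, beyond the holder to the left. Origin: centre of the underside.
Things that resemble listed ones, but are neither listed nor needed, are in the scene too. What is shaped like the vessel but pink or purple is not meant.

How it is judged (in metres and radians):
On the way, in this order (a step that is already met when the one before it is completed fails the run):
1. the vessel stands upright and fully home in the collar, before the jaw has been tightened (horizontal distance between vessel and seat below 0.005 m and z of vessel in the frame of holder between 0.017 and 0.0235 m and angle between vessel's own z axis and vertical below 0.06 rad and y of jaw in the frame of holder below 0.0745 m), for 0.2 s.
2. the screw is at its end stop and the handle is pulled firmly (at least 0.7 N m) (y of jaw in the frame of holder above 0.0766 m and value of joint handle above 0.058 rad), for 0.1 s.
At the end, for the whole second after the job is handed in: The vessel stands upright (within 3.5 degrees) on the collar's floor (within 3.5 mm) and within 5 mm of the seat, at rest; the jaw presses on it (over 1 N) and has come at least to y = 76.6 mm in the holder's frame, the screw being at its end stop; the handle is unloaded (horizontal distance between vessel and seat below 0.005 m and z of vessel in the frame of holder between 0.017 and 0.0235 m and angle between vessel's own z axis and vertical below 0.06 rad and y of jaw in the frame of holder above 0.0766 m and contact force between jaw and vessel above 1 N and linear speed of vessel below 0.02 m/s and value of joint handle below 0.02 rad); the robot touches nothing.
It fails at once if the handle is overloaded: more than 2 N m either way (0.17 rad of give) (value of joint handle above 0.17 rad or value of joint handle below -0.17 rad).
It fails at once if the white plastic jar is pushed more than 30 mm or tipped (distance of jar from where it was at the start of the episode above 0.03 m or angle between jar's own z axis and vertical above 0.3 rad).
It fails at once if the glass beaker is pushed more than 30 mm or tipped (distance of beaker from where it was at the start of the episode above 0.03 m or angle between beaker's own z axis and vertical above 0.3 rad).
It fails at once if the brown bottle is pushed more than 30 mm or tipped (distance of amber from where it was at the start of the episode above 0.03 m or angle between amber's own z axis and vertical above 0.3 rad).
It also fails if it takes over 72 s, if anything falls off the work surface, if the arm or the gripper's body presses on something with over 40 N, if the wrist force passes 120 N, or if a joint passes its speed limit or range.

## Working session

There is one attempt and no reset: what is moved stays moved. The work goes in short steps, Python scripts to look and compute and a tool call to move; the robot and the scene stay as the last step left them, time stands still between calls to the robot, and variables do not carry over. Pictures are saved under pics/ and viewed, at most 14 in all, crops included, and the job is handed in when it is done.

Besides the shell and the picture viewer there is one more tool, called after "Emit:" as name(argument=value, ...) on one line, values as JSON. send_rows: Moves the arm, as the interface text tells. Its arguments: {"type":"object","properties":{"targets":{"type":"array"},"squeeze":{"type":"number"}},"required":["targets"]}

```bash
ls; mkdir -p pics; cat > h.py <<'E'
import numpy as np, cv2
from rig import ctrl
NAMES=["vessel","holder","seat","post_near","post_far","jaw","screw_axis","grip_knob","jar","beaker","amber"]
def ray(p,px):
    K=np.array(p["camera_matrix"]);R=np.array(p["R"]);t=np.array(p["t"])
    d=R.T@np.linalg.inv(K)@np.array([px[0],px[1],1.]); return -R.T@t,d/np.linalg.norm(d)
def atz(p,px,z):
    o,d=ray(p,px); return o+d*(z-o[2])/d[2]
def proj(p,X):
    K=np.array(p["camera_matrix"]);c=K@(np.array(p["R"])@np.array(X,float)+np.array(p["t"])); return c[:2]/c[2]
def tri(rs):
    A=sum(np.eye(3)-np.outer(d,d) for o,d in rs);b=sum((np.eye(3)-np.outer(d,d))@o for o,d in rs); return np.linalg.solve(A,b)
def save(n,im): cv2.imwrite("pics/"+n,im[:,:,::-1])
E
python3 - <<'E'
from h import *
np.set_printoptions(precision=1,suppress=True)
Z=dict(vessel=0,holder=0,seat=20,post_near=120,post_far=120,jaw=0,screw_axis=100,grip_knob=105,jar=0,beaker=0,amber=0)
P={c:ctrl.capture(c) for c in("scene","side")}
save("both.png",np.vstack([P["scene"]["img"],P["side"]["img"]])[:, :]) if 0 else None
save("scene.png",P["scene"]["img"]);save("side.png",P["side"]["img"])
for n in NAMES:
  for c,p in P.items():
    for r in ctrl.landmark_of(n,p)[:3]: print(n,c,round(r["score"],2),np.array(r["point"]),atz(p,r["point"],Z[n]))
for c,p in P.items(): print(c,-np.array(p["R"]).T@p["t"])
print(ctrl.sense())
E
```

```text
pics
vessel scene 0.91 [378.9 242.6] [500.9 393.5   0. ]
vessel scene 0.89 [319.9 203.6] [490.  184.1   0. ]
vessel scene 0.79 [356.1 197.9] [406.4 262.6   0. ]
vessel side 0.84 [170.4 180.2] [395.6 268.    0. ]
vessel side 0.73 [228.5 175. ] [582.1 213.3   0. ]
vessel side 0.69 [208.1 193.3] [488.1 159.9   0. ]
holder scene 0.98 [253.1 177.4] [533.3 -39.8   0. ]
holder side 0.83 [251. 232.] [547.1 -45.3   0. ]
holder side 0.44 [290.1 320.9] [ 514.8 -356.6    0. ]
seat scene 0.96 [275.4 188.6] [537.1  49.6  20. ]
seat side 0.65 [235.3 202.4] [545.2  69.1  20. ]
post_near scene 0.9 [247.2 140.7] [501.1 -84.  120. ]
post_near side 0.8 [242.3 223.8] [ 493.9 -100.6  120. ]
post_far scene 0.56 [229.5 162.7] [598.1 -75.3 120. ]
post_far scene 0.17 [348.5 217.8] [552.2 301.5 120. ]
post_far side 0.97 [272.8 207.4] [597.1 -79.6 120. ]
jaw scene 0.51 [272.2 187.9] [529.8  32.6   0. ]
jaw side 0.64 [250.4 232.7] [544.3 -47.1   0. ]
jaw side 0.44 [239.9 216.2] [542.2  26.6   0. ]
screw_axis scene 0.57 [244.5 159.9] [552.2 -55.8 100. ]
screw_axis side 0.75 [252.6 207.3] [553.4 -39.3 100. ]
grip_
[... 321 characters left out ...]
aker scene 0.21 [274.7 187.5] [523.9  38.1   0. ]
beaker side 0.84 [349.2 275. ] [ 731.9 -298.2    0. ]
amber scene 0.7 [253.6 261.7] [765.9 137.6   0. ]
amber scene 0.42 [227.2 164.7] [ 543.  -137.9    0. ]
amber side 0.9 [288.  170.8] [775.9 150.7   0. ]
scene [1214.   501.6 1242.2]
side [ 144.9 -886.8 1105.4]
{'time_s': 1.2, 'joints': array([-0.2,  0.3,  1.5,  0. ,  1.3, -0.2]), 'dq': array([-0.,  0.,  0.,  0., -0., -0.]), 'tau': array([  0. , -41.2, -26. ,  -0. ,   0. ,  -0. ]), 'eef_pos': array([525. ,  -0. , 231.3]), 'ee_rot': array([-0. ,  0.7,  0.7, -0. ]), 'force': array([ 0.2,  0.5, -0.1]), 'wrist_torque': array([-0.,  0., -0.]), 'grip_force': 0.0, 'grip_width': 1.0000270988834092}
```

```bash
python3 - <<'E'
import cv2
a=cv2.imread("pics/scene.png");b=cv2.imread("pics/side.png")
cv2.imwrite("pics/v1.png",cv2.resize(a[100:300,120:420],(800,533),interpolation=cv2.INTER_CUBIC))
cv2.imwrite("pics/v2.png",cv2.resize(b[120:345,130:430],(800,600),interpolation=cv2.INTER_CUBIC))
E
```

```text
(no output)
```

View pics/v1.png

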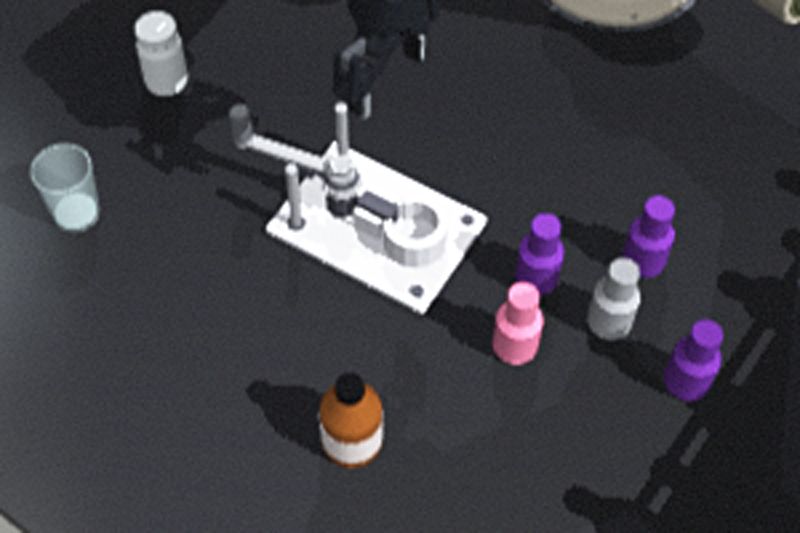

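View pics/v2.png

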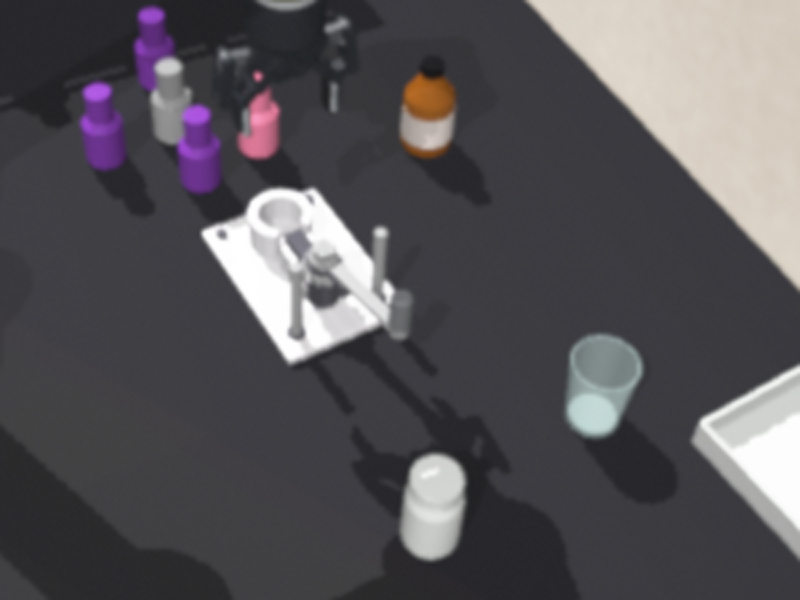

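The crops show five vessel-shaped things. In scene pixels they are: purple (322,194), purple (364,190), purple (380,240), pink (314,222), and silver (350,215). The silver one is the vessel; in the side view it is at about (194,160). The holder has its collar at (275,188) and its knob at (209,147).

```bash
cat > fit.py <<'E'
from h import *
from scipy.optimize import least_squares
PTS={"holder":(0,0,0),"seat":(0,100,20),"post_near":(-51,-31.5,120),"post_far":(51,-31.5,120),"screw_axis":(0,0,100)}
def w(q,X):
    c,s=np.cos(q[2]),np.sin(q[2]); return np.array([q[0]+c*X[0]-s*X[1],q[1]+s*X[0]+c*X[1],X[2]])
def fit_holder(obs,q0=(550,-48,.1)):
    f=lambda q:np.concatenate([(proj(p,w(q,PTS[n]))-px) for p,n,px in obs])
    return least_squares(f,q0,loss="soft_l1",f_scale=1.0)
E
python3 - <<'E'
from fit import *
np.set_printoptions(precision=1,suppress=True)
P={c:ctrl.capture(c) for c in("scene","side")}
obs=[]
for c,p in P.items():
  for n in PTS:
    r=ctrl.landmark_of(n,p)
    if r: obs.append((p,n,np.array(r[0]["point"])))
  for r in ctrl.landmark_of("vessel",p): print("v",c,round(r["score"],2),np.array(r["point"]),atz(p,r["point"],0))
  for r in ctrl.boxes_of("vessel",p): print("vb",c,round(r["score"],2),np.array(r["extent"]))
  for n in("grip_knob",):
    for r in ctrl.landmark_of(n,p): print(n,c,round(r["score"],2),np.array(r["point"]),atz(p,r["point"],105))
s=fit_holder(obs);print(s.x,s.x[2]*100)
for (p,n,px) in obs: print(n,px,proj(p,w(s.x,PTS[n])))
for n in PTS: print(n,w(s.x,PTS[n]))
# silver vessel: neck-top/ base from threshold near it
for c,(u,v) in(("scene",(350,215)),("side",(194,160))):
    im=P[c]["img"][v-40:v+40,u-30:u+30].astype(int)
    m=((im.min(2)>95)&(np.ptp(im,2)<35)).astype(np.uint8)
    n,l,st,ce=cv2.connectedComponentsWithStats(m)
    for i in range(1,n):
        if st[i,4]>60: print(c,st[i,:2]+[u-30,v-40],st[i,2:],ce[i]+[u-30,v-40])
a=P["scene"]["img"][170:250,310:390];b=P["side"]["img"][125:205,155:235]
save("v3.png",cv2.resize(np.hstack([a,b]),(800,400),interpolation=cv2.INTER_NEAREST))
E
```

```text
v scene 0.97 [347.1 220.7] [492.6 281.9   0. ]
v scene 0.92 [376.7 242.9] [505.6 388.9   0. ]
v scene 0.89 [319.7 204. ] [491.6 184.3   0. ]
v scene 0.77 [360.6 197.6] [397.2 273.1   0. ]
v scene 0.64 [312.4 229.4] [579.  214.8  -0. ]
vb scene 0.97 [306.9 204.3  13.4  33.6]
vb scene 0.84 [352.7 174.   19.4  32.6]
vb scene 0.72 [369.7 222.1  23.1  27.5]
vb scene 0.69 [339.8 196.4  20.6  33.1]
vb scene 0.64 [313.3 179.2  18.7  31.7]
v side 0.93 [207.1 191.1] [488.8 170.6   0. ]
v side 0.71 [193.7 168.7] [485.7 290.3   0. ]
v side 0.68 [170.5 177.4] [400.  280.8   0. ]
v side 0.57 [226.9 176. ] [575.3 210.9   0. ]
vb side 0.84 [186.2 142.3  14.6  30.6]
vb side 0.74 [198.4 165.   17.   30.4]
vb side 0.66 [218.8 153.7  14.1  25.4]
vb side 0.53 [180.3 116.2  14.1  37.9]
vb side 0.15 [208.1 193.6  74.4  64. ]
grip_knob side 0.92 [279.8 234.2] [ 577.  -164.1  105. ]
[546.1 -50.6   0.1] 9.959496767010425
holder [252.9 175.5] [248.  178.4]
seat [275.  188.3] [275.4 188.3]
post_near [247.1 143.6] [246.9 139.7]
post_far [229.2 165. ] [228.7 162.9]
screw_axis [244.8 157.7] [247.1 159.4]
seat [233.9 204.4] [235.2 207.6]
post_near [240.4 219.9] [241.8 219.9]
post_far [275.1 206.7] [273.3 206.5]
screw_axis [254.5 211.9] [251.9 210.7]
holder [546.1 -50.6   0. ]
seat [536.2  48.9  20. ]
post_near [498.5 -87.  120. ]
post_far [600.  -76.9 120. ]
screw_axis [546.1 -50.6 100. ]
scene [343 197] [ 17  30 349] [352.  211.8]
side [186 141] [ 16  33 356] [193.  157.3]
```

View pics/v3.png

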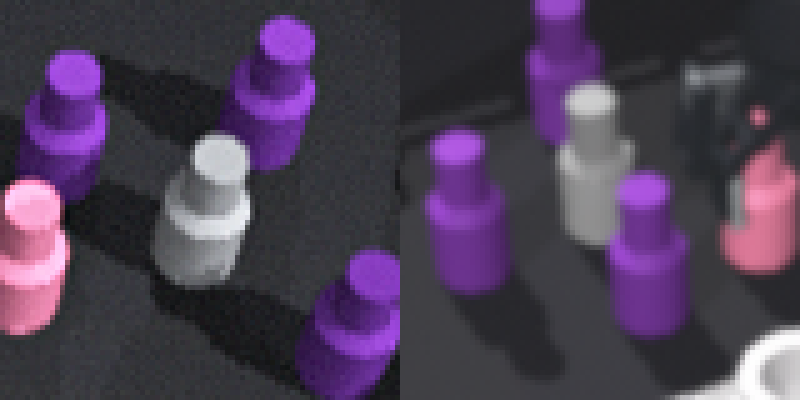

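The close crop confirms the silver vessel: its top face is at about (354,202) in scene and (193,145) in side. The purple and pink ones stand about 100 mm away.

Emit:
send_rows(targets=[[-1,0.04,-0.005,0,0,0,0],[-1,0.055,-0.005,0,0,0,0],[-1,0.055,-0.005,0,0,0,0],[-1,0.055,-0.005,0,0,0,0],[-1,0.05,-0.005,0,0,0,0],[-1,0.025,-0.005,0,0,0,0],[-1,0,-0.003,0,0,0,0],[-1,0,0,0,0,0,0],[-1,0,0,0,0,0,0],[-1,0,0,0,0,0,0]])

```text
time_s: 3.35
eef_pos: [492.3, 279.3, 231.4]
ee_rot: [0.0, 0.708, 0.707, 0.0]
force: [-0.9, 0.1, -0.3]
grip_width: 0.996
grip_force: 0.0
```

```bash
cat >> h.py <<'E'
def wray(p,px):
    K=np.array(p["camera_matrix"]);R=np.array(p["R"]);t=np.array(p["t"])
    x=(px[0]-K[0,2])/K[0,0];y=(px[1]-K[1,2])/K[1,1];th=np.hypot(x,y);k=np.sin(th)/th if th>1e-9 else 1
    return -R.T@t,R.T@np.array([x*k,y*k,np.cos(th)])
def watz(p,px,z):
    o,d=wray(p,px); return o+d*(z-o[2])/d[2]
def wproj(p,X):
    K=np.array(p["camera_matrix"]);c=np.array(p["R"])@np.array(X,float)+np.array(p["t"])
    r=np.hypot(c[0],c[1]);th=np.arctan2(r,c[2]); return np.array([K[0,2]+K[0,0]*th*c[0]/r,K[1,2]+K[1,1]*th*c[1]/r])
E
python3 - <<'E'
from h import *
np.set_printoptions(precision=1,suppress=True)
P={c:ctrl.capture(c) for c in("scene","side","wrist")}
print(ctrl.sense()["eef_pos"],ctrl.sense()["ee_rot"])
print("top",atz(P["scene"],(354,202),110),atz(P["side"],(193,145.2),110))
p=P["wrist"];save("wrist1.png",p["img"]);print(-np.array(p["R"]).T@p["t"],np.array(p["camera_matrix"]))
for r in ctrl.landmark_of("vessel",p): print(round(r["score"],2),np.array(r["point"]),watz(p,r["point"],0))
print(wproj(p,(492,283,110)),wproj(p,(492,283,0)))
E
```

```text
[492.1 279.7 231.3] [-0.   0.7  0.7  0. ]
top [493.2 285.9 110. ] [488.1 280.8 110. ]
[493.3 347.8 374.7] [[297.3   0.  256.6]
 [  0.  297.3 189.2]
 [  0.    0.    1. ]]
0.98 [185.4 166.1] [399.9 273.6   0. ]
0.88 [319.8 209.6] [578.8 213.1   0. ]
0.85 [268.1  73.2] [507.4 391.2   0. ]
0.81 [254.9 160.7] [490.9 279.9   0. ]
0.64 [254.4 228. ] [489.9 186.9   0. ]
[255.4 178.8] [255.8 158.3]
```

View pics/wrist1.png

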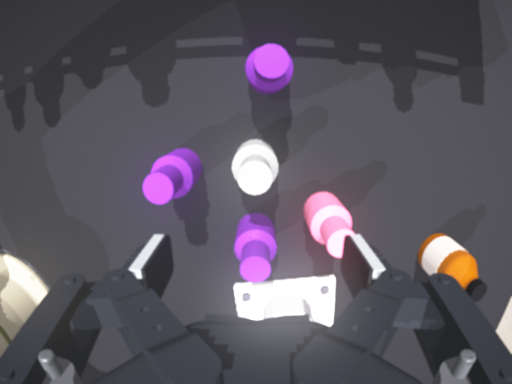

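The wrist view shows the silver vessel straight ahead at (255,168), between the purple neighbours; this agrees with (491,282). Next I descend and grip.

Emit:
send_rows(targets=[[-1,0.002,-0.001,0.03,0,0,0],[-1,0,0,0.045,0,0,0],[-1,0,0,0.045,0,0,0],[-1,0,0,0.025,0,0,0],[-1,0,0,0.01,0,0,0],[-1,0,0,0.001,0,0,0],[1,0,0,0,0,0,0],[1,0,0,0,0,0,0],[1,0,0,0,0,0,0],[1,0,0,0,0,0,0]], squeeze=60)

```text
time_s: 4.8
eef_pos: [491.1, 282.1, 76.0]
ee_rot: [0.0, 0.707, 0.707, 0.0]
force: [-2.6, -0.8, 5.4]
grip_width: 0.355
grip_force: 59.0
```

Emit:
send_rows(targets=[[1,0,0,0,0,0,0],[1,0,0,-0.015,0,0,0],[1,0,0,-0.035,0,0,0],[1,0,0,-0.045,0,0,0],[1,0,0,-0.025,0,0,0],[1,-0.02,0.005,-0.005,0,0,0],[1,-0.03,0.01,0,0,0,0],[1,-0.03,0.01,0,0,0,0],[1,-0.02,0,0,0,0,0],[1,0,0,0,0,0,0]])

```text
time_s: 6.05
eef_pos: [515.7, 180.6, 199.8]
ee_rot: [-0.0, 0.708, 0.706, -0.001]
force: [-0.4, 0.2, -4.9]
grip_width: 0.347
grip_force: 60.1
```

```bash
python3 - <<'E'
from fit import *
np.set_printoptions(precision=2,suppress=True)
s=ctrl.sense();print(s["eef_pos"],s["ee_rot"],s["force"],s["grip_width"],s["grip_force"])
p=ctrl.capture("wrist");save("wrist2.png",p["img"])
q=(546.1,-50.6,.1)
for n in list(PTS)+["grip_knob","vessel"]:
  for r in ctrl.landmark_of(n,p)[:2]: print(n,round(r["score"],2),np.array(r["point"]),watz(p,r["point"],PTS.get(n,(0,0,105))[2]), wproj(p,w(q,PTS[n])) if n in PTS else "")
E
```

```text
[515.67 180.57 199.85] [-0.    0.71  0.71 -0.  ] [-0.39  0.21 -4.92] 0.34745159161704264 60.06023705005646
holder 0.58 [276.4 319.9] [544.91 -49.46   0.  ] [277.18 320.44]
vessel 0.67 [255.6 198.7] [515.56 173.26 105.  ] 
vessel 0.66 [157.4  88.5] [435.6  267.26 105.  ]
```

View pics/wrist2.png

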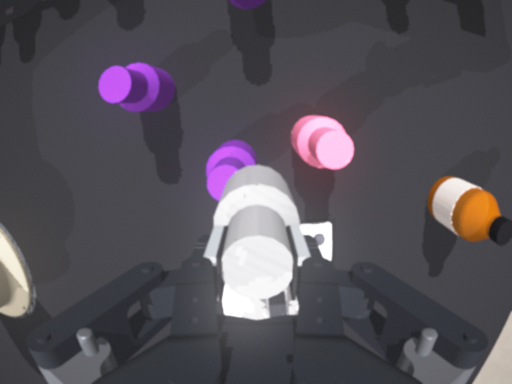

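The wrist view shows the vessel held upright between the pads at (257,240), with part of the holder plate behind it at (318,240). I'll refit the holder from the fixed cameras while it is unobstructed, then take a wrist look at the collar.

Emit:
send_rows(targets=[[1,-0.02,0,-0.03,0,0,0],[1,-0.04,0.005,-0.02,0,0,0],[1,-0.045,0.005,0,0,0,0],[1,-0.045,0.005,0,0,0,0],[1,-0.035,0.005,0,0,0,0],[1,-0.01,0,0,0,0,0],[1,0,0,0,0,0,0],[1,0,0,0,0,0,0],[1,0,0,0,0,0,0],[1,0,0,0,0,0,0]])

```text
time_s: 7.7
eef_pos: [536.0, -12.5, 250.3]
ee_rot: [0.0, 0.707, 0.707, 0.0]
force: [-0.3, -0.0, -5.1]
grip_width: 0.347
grip_force: 60.5
```

```bash
python3 - <<'E'
from fit import *
np.set_printoptions(precision=2,suppress=True)
s=ctrl.sense();print(s["eef_pos"],s["ee_rot"],s["force"])
obs=[]
for k in range(2):
  p=ctrl.capture("wrist")
  for n in list(PTS)+["jaw","grip_knob"]:
    for r in ctrl.landmark_of(n,p)[:2]: print(n,round(r["score"],2),np.array(r["point"]),watz(p,r["point"],PTS.get(n,(0,0,0))[2]))
save("wrist3.png",cv2.resize(p["img"],(800,600)))
print(wproj(p,(536,49,20)),wproj(p,(536,49,55)))
P={c:ctrl.capture(c) for c in("scene","side")}
for c,p in P.items():
  for n in PTS:
    r=ctrl.landmark_of(n,p)
    if r: print(c,n,round(r[0]["score"],2),np.array(r[0]["point"]),atz(p,r[0]["point"],PTS[n][2]))
  save("h_"+c+".png",p["img"])
E
```

```text
[536.01 -12.48 250.34] [0.   0.71 0.71 0.  ] [-0.29 -0.02 -5.09]
seat 0.96 [256.3 111.2] [536.44  51.01  20.  ]
seat 0.28 [423.1  55.9] [765.91 140.93  20.  ]
post_far 0.67 [319.8 244.9] [602.55 -81.61 120.  ]
post_far 0.58 [260.8 133.3] [540.73  31.88 120.  ]
jaw 0.84 [261.3 131.5] [543.01  23.82   0.  ]
grip_knob 0.87 [291.4 303.6] [ 594.01 -250.71    0.  ]
seat 0.63 [255.6 111.9] [535.63  49.56  20.  ]
post_far 0.75 [320.7 245.5] [603.51 -82.94 120.  ]
screw_axis 0.75 [253.8 194.4] [533.97 -33.24 100.  ]
jaw 0.9 [260. 134.] [541.33  19.91   0.  ]
grip_knob 0.58 [290.1 306.4] [ 591.98 -257.23    0.  ]
[255.89 112.35] [255.8  112.86]
scene holder 0.84 [251.1 179. ] [542.   -41.22   0.  ]
scene seat 0.68 [275.3 189.8] [540.87  51.98  20.  ]
scene post_near 0.89 [248.  138.5] [492.8  -87.27 120.  ]
scene post_far 0.78 [231.  165.3] [602.93 -65.79 120.  ]
scene screw_axis 0.91 [241.3 162.7] [566.18 -57.07 100.  ]
side holder 0.93 [250.1 232.9] [543.13 -47.42   0.  ]
side seat 0.76 [234.2 203. ] [541.03  68.09  20.  ]
side post_near 0.69 [239.6 220.5] [491.98 -86.68 120.  ]
side post_far 0.71 [274.6 203.1] [609.22 -66.7  120.  ]
side screw_axis 0.77 [251.3 210.7] [544.44 -49.88 100.  ]
```

View pics/wrist3.png

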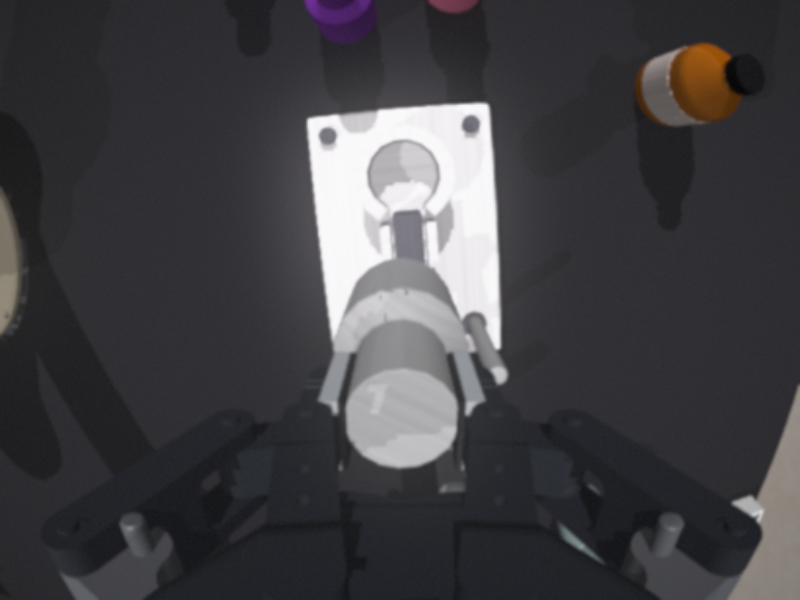

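The wrist view is clear: collar hole centred at about (258.5,112) in the 512-wide frame, plate corners at (197,75) and (312,66), vessel top at (257.6,263). I'll measure these more finely.

```bash
python3 - <<'E'
from fit import *
np.set_printoptions(precision=2,suppress=True)
p=ctrl.capture("wrist");g=cv2.GaussianBlur(p["img"].astype(np.float32).mean(2),(0,0),.7)
def edge(c,ang,r0,r1,rising):
    rr=np.arange(r0,r1,.1);v=cv2.remap(g,(c[0]+rr*np.cos(ang)).astype(np.float32)[None],(c[1]+rr*np.sin(ang)).astype(np.float32)[None],cv2.INTER_CUBIC)[0]
    d=np.gradient(v)*rising;i=d.argmax();return (c[0]+rr[i]*np.cos(ang),c[1]+rr[i]*np.sin(ang)),d[i]
# collar rim, z=55
E=[edge((258.3,112.5),a,17,28,1) for a in np.radians(np.r_[180:361:6])]
X=np.array([watz(p,e,55)[:2] for e,_ in E])
f=lambda q:np.hypot(X[:,0]-q[0],X[:,1]-q[1])-q[2]
s=least_squares(f,(536,50,26),loss="soft_l1",f_scale=.5);print("collar",s.x,np.abs(s.fun).round(1))
# vessel top circle
zt=ctrl.sense()["eef_pos"][2]-76+110
E=[edge((257.6,263),a,28,42,-1) for a in np.radians(np.r_[-10:30:5,60:121:5,150:191:5])]
Y=np.array([watz(p,e,zt)[:2] for e,_ in E])
f=lambda q:np.hypot(Y[:,0]-q[0],Y[:,1]-q[1])-16
s2=least_squares(f,(536,-12),loss="soft_l1",f_scale=.5);print("vesseltop",s2.x,s2.fun.round(1),ctrl.sense()["eef_pos"])
for px in((197,75.5),(312.3,66)): print("corner",watz(p,px,12))
# plate edges: left & right & far by lines
def line(pts0,pts1,nrm):
    out=[]
    for t in np.linspace(.1,.9,15):
        c=np.array(pts0)*(1-t)+np.array(pts1)*t; a=np.arctan2(*nrm[::-1])
        e,_=edge(c,a,-5,5,-1);out.append(watz(p,e,12)[:2])
    out=np.array(out);v=cv2.fitLine(out.astype(np.float32),cv2.DIST_HUBER,0,.01,.01).ravel();return v
for nm,a,b,n in(("far",(197,75.5),(312.3,66),(0,-1)),("left",(197,75.5),(211,218),(-1,0)),("right",(312.3,66),(320,205),(1,0))):
    v=line(a,b,n);print(nm,v,np.arctan2(v[1],v[0]))
E
```

```text
collar [538.23  50.19  26.3 ] [0.4 0.4 0.1 0.6 0.4 0.6 0.4 0.4 0.2 0.1 0.4 0.5 0.2 0.2 0.2 0.  0.1 0.4
 0.  0.  0.2 0.3 0.2 0.5 0.2 0.1 0.4 0.1 0.1 0.1 0.1]
vesseltop [537.05 -11.07] [-0.1 -0.5 -0.8 -0.9 -1.  -0.8 -0.4 -0.3  0.1 -0.  -0.1 -0.   0.2 -0.1
 -0.1 -0.2  0.1 -0.2  0.2  0.2 -0.1 -0.1 -0.4 -0.6 -0.5 -0.7 -0.8 -0.6
 -0.3 -0.2] [536.01 -13.   250.28]
corner [460.84  98.35  12.  ]
corner [607.86 110.5   12.  ]
far [  1.     0.09 526.92 104.31] 0.090510756
left [  0.08  -1.   467.46  -2.24] -1.4874411
right [  0.08  -1.   614.79  30.81] -1.491652
```

Emit:
send_rows(targets=[[1,0.02,0.001,0,0,0,0],[1,0.03,0,0,0,0,0],[1,0.011,0,0.01,0,0,0],[1,0,0,0.03,0,0,0],[1,0,0,0.04,0,0,0],[1,0,0,0.02,0,0,0],[1,0,0,0.008,0,0,0],[1,0,0,0,0,0,0],[1,0,0,0,0,0,0],[1,0,0,0,0,0,0]])

```text
time_s: 10.4
eef_pos: [537.3, 47.9, 143.0]
ee_rot: [0.001, 0.707, 0.707, 0.0]
force: [0.5, 0.7, -4.5]
grip_width: 0.35
grip_force: 60.4
```

```bash
python3 - <<'E'
from fit import *
s=ctrl.sense();print(s["eef_pos"],s["force"],s["wrist_torque"])
P={c:ctrl.capture(c) for c in("scene","side")}
a=P["scene"]["img"][140:240,225:325];b=P["side"]["img"][150:250,185:285]
save("v5.png",cv2.resize(np.hstack([a,b]),(800,400),interpolation=cv2.INTER_CUBIC))
E
```

```text
[537.34026853  47.90799139 143.04215731] [ 0.50170198  0.73621243 -4.49667422] [-0.03228193 -0.00327221  0.02805045]
```

View pics/v5.png

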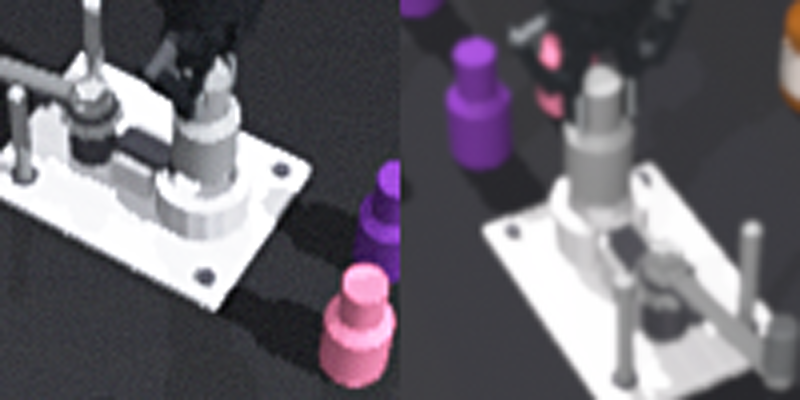

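The vessel is centred above the collar in both views: scene crop (205,130), side crop (600,160). I'll lower it with force checks.

Emit:
send_rows(targets=[[1,0,0,0.005,0,0,0],[1,0,0,0.003,0,0,0],[1,0,0,0.002,0,0,0],[1,0,0,0.002,0,0,0],[1,0,0,0.002,0,0,0],[1,0,0,0.002,0,0,0],[1,0,0,0.002,0,0,0],[1,0,0,0.002,0,0,0],[1,0,0,0,0,0,0],[1,0,0,0,0,0,0]])

```text
time_s: 11.75
eef_pos: [537.1, 48.0, 122.4]
ee_rot: [0.0, 0.707, 0.707, 0.0]
force: [1.1, 0.7, -4.2]
grip_width: 0.347
grip_force: 60.4
```

Emit:
send_rows(targets=[[1,0,0,0.004,0,0,0],[1,0,0,0.005,0,0,0],[1,0,0,0.005,0,0,0],[1,0,0,0.004,0,0,0],[1,0,0,0.003,0,0,0],[1,0,0,0.002,0,0,0],[1,0,0,0.002,0,0,0],[1,0,0,0.0015,0,0,0],[1,0,0,0,0,0,0],[1,0,0,0,0,0,0]])

```text
time_s: 13.0
eef_pos: [537.1, 48.0, 96.0]
ee_rot: [0.0, 0.707, 0.707, 0.0]
force: [-1.0, -0.5, -0.3]
grip_width: 0.352
grip_force: 61.0
```

Contact with the floor: the weight is off the wrist. I'll release and lift away.

Emit:
send_rows(targets=[[1,0,0,0.001,0,0,0],[-1,0,0,0,0,0,0],[-1,0,0,0,0,0,0],[-1,0,0,0,0,0,0],[-1,0,0,-0.02,0,0,0],[-1,0,0,-0.05,0,0,0],[-1,0,0,-0.06,0,0,0],[-1,-0.03,0.005,-0.02,0,0,0],[-1,-0.04,0.005,0,0,0,0],[-1,-0.05,0.005,0,0,0,0]])

```text
time_s: 14.25
eef_pos: [552.2, -72.8, 245.1]
ee_rot: [0.0, 0.707, 0.708, 0.0]
force: [0.4, 0.7, -0.3]
grip_width: 1.0
grip_force: 0.0
```

Emit:
send_rows(targets=[[-1,-0.055,0.005,0,0,0,0],[-1,-0.055,0.005,0,0,0,0],[-1,-0.03,0.005,0,0,0,0],[-1,-0.01,0,0,0,0,0],[-1,0,0,0,0,0,0],[-1,0,0,0,0,0,0],[-1,0,0,0,0,0,0],[-1,0,0,0,0,0,0],[-1,0,0,0,0,0,0],[-1,0,0,0,0,0,0]])

```text
time_s: 15.5
eef_pos: [567.0, -222.0, 244.8]
ee_rot: [0.0, 0.707, 0.707, -0.0]
force: [0.5, -0.2, -1.0]
grip_width: 1.001
grip_force: 0.0
```

```bash
python3 - <<'E'
from fit import *
np.set_printoptions(precision=2,suppress=True)
s=ctrl.sense();print(s["eef_pos"],s["force"])
p=ctrl.capture("wrist");save("wrist4.png",cv2.resize(p["img"],(800,600)))
for n in list(PTS)+["jaw","grip_knob","vessel"]:
    for r in ctrl.landmark_of(n,p)[:2]: print(n,round(r["score"],2),np.array(r["point"]),watz(p,r["point"],dict(PTS,grip_knob=(0,0,105),vessel=(0,0,20)).get(n,(0,0,0))[2]))
for c in("scene","side"):
  P=ctrl.capture(c)
  for n,z in(("grip_knob",105),("vessel",20)):
    for r in ctrl.landmark_of(n,P)[:5]: print(c,n,round(r["score"],2),np.array(r["point"]),atz(P,r["point"],z))
E
```

```text
[ 567.01 -221.95  244.82] [ 0.49 -0.17 -0.97]
holder 0.58 [239.9  31.8] [546.43 -52.59   0.  ]
holder 0.34 [222.1 248.8] [ 517.16 -354.01    0.  ]
post_near 0.92 [180.7  38.1] [499.14 -86.95 120.  ]
post_far 0.9 [296.1  27.3] [603.35 -78.83 120.  ]
post_far 0.18 [221.4 247.6] [ 532.25 -290.73  120.  ]
screw_axis 0.94 [235.2   5.9] [547.32 -51.   100.  ]
grip_knob 0.79 [265.4 122.1] [ 576.24 -167.71  105.  ]
scene grip_knob 0.63 [269.4 190.3] [599.1   70.66 105.  ]
scene vessel 0.77 [311.1 230.5] [594.55 218.32  20.  ]
scene vessel 0.77 [319.8 200.6] [492.84 183.16  20.  ]
scene vessel 0.73 [360.9 195.6] [403.52 273.92  20.  ]
scene vessel 0.61 [272.4 190.8] [549.15  46.95  20.  ]
side grip_knob 0.74 [279.3 238.5] [ 568.9  -176.88  105.  ]
side vessel 0.97 [223.4 173. ] [562.49 209.24  20.  ]
side vessel 0.96 [234.6 212. ] [527.14  32.57  20.  ]
side vessel 0.74 [205.1 191.4] [476.21 152.79  20.  ]
side vessel 0.56 [169.7 178.1] [392.   257.54  20.  ]
side vessel 0.53 [189.1 146.5] [504.1  385.12  20.  ]
```

View pics/wrist4.png

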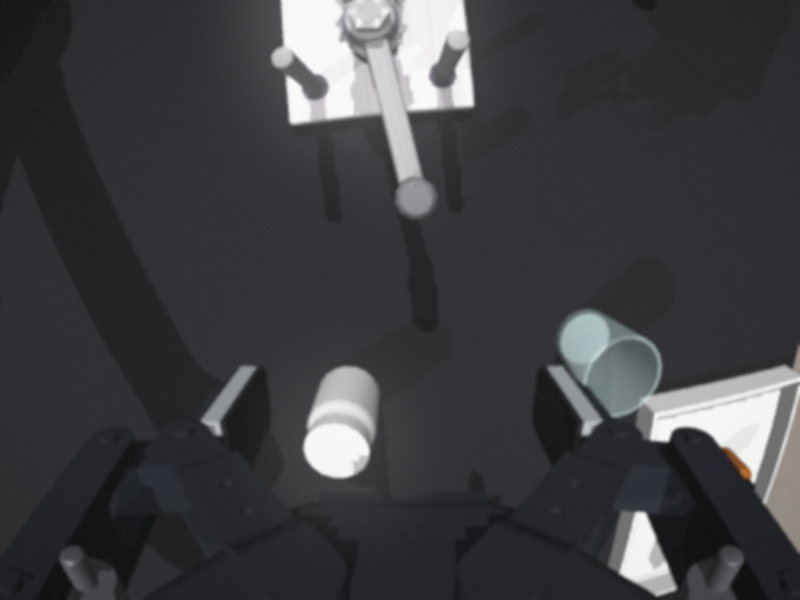

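The wrist view shows the knob top at about (266,125), the posts at (181,38) and (296,27), and the jar and beaker well clear. The lever is at about -0.17 rad, knob at about (576.5,-171.5). I'll grip it.

Emit:
send_rows(targets=[[-1,0.03,0.006,0,0,0,0],[-1,0.0205,0.0035,0.02,0,0,0],[-1,0,0,0.045,0,0,0],[-1,0,0,0.045,0,0,0],[-1,0,0,0.03,0,0,0],[-1,0,0,0.014,0,0,0],[0.3,0,0,0,0,0,0],[1,0,0,0,0,0,0],[1,0,0,0,0,0,0],[1,0,0,0,0,0,0]], squeeze=40)

```text
time_s: 17.5
eef_pos: [576.9, -171.7, 91.7]
ee_rot: [0.001, 0.707, 0.707, 0.0]
force: [-0.6, -0.2, 2.8]
grip_width: 0.268
grip_force: 39.3
```

```bash
python3 - <<'E'
from fit import *
np.set_printoptions(precision=2,suppress=True)
s=ctrl.sense();print(s["eef_pos"],s["force"],s["grip_width"],s["grip_force"])
p=ctrl.capture("wrist");save("wrist5.png",cv2.resize(p["img"],(640,480)))
c=np.array([546,-50.5]);d=s["eef_pos"][:2]-c;print(np.hypot(*d),np.arctan2(d[0],-d[1])-.083)
E
```

```text
[ 576.89 -171.74   91.74] [-0.59 -0.23  2.77] 0.26805462530124 39.292638115002774
125.11357478497047 0.16646499476462434
```

View pics/wrist5.png

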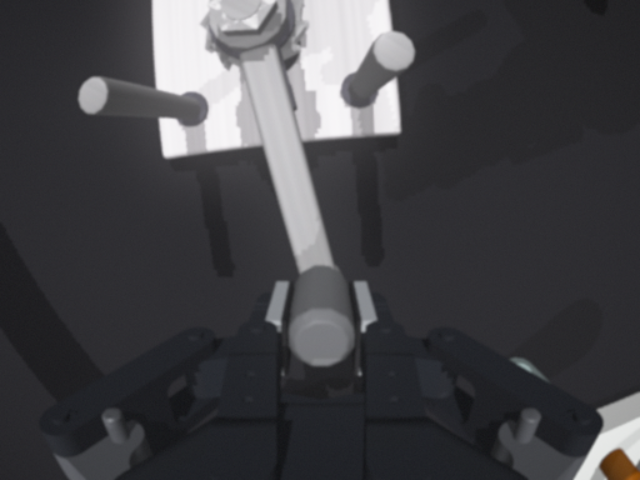

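```bash
cat > arc.py <<'E'
import sys,numpy as np
def tab(a0,a1,n):
    s=.5-.5*np.cos(np.pi*np.linspace(0,1,n+1)) if n>6 else np.linspace(0,1,n+1)
    s=.4*s+.6*np.linspace(0,1,n+1)
    ph=.083-(a0+(a1-a0)*s);X=np.round(.125*np.c_[-np.cos(ph),np.sin(ph)],4)  # tool dx=world y, dy=world x
    print([[1,round(x,4),round(y,4),0,0,0,0] for x,y in np.diff(X,axis=0)])
for k in range(1,len(sys.argv),3): tab(float(sys.argv[k]),float(sys.argv[k+1]),int(sys.argv[k+2]))
E
python3 arc.py -.166 -.6 6 -.6 .6 9 .6 -.6 9
```

```text
[[1, np.float64(0.0025), np.float64(0.0087), 0, 0, 0, 0], [1, np.float64(0.0032), np.float64(0.0084), 0, 0, 0, 0], [1, np.float64(0.0037), np.float64(0.0083), 0, 0, 0, 0], [1, np.float64(0.0044), np.float64(0.0079), 0, 0, 0, 0], [1, np.float64(0.0049), np.float64(0.0076), 0, 0, 0, 0], [1, np.float64(0.0054), np.float64(0.0072), 0, 0, 0, 0]]
[[1, np.float64(-0.007), np.float64(-0.0095), 0, 0, 0, 0], [1, np.float64(-0.0076), np.float64(-0.0131), 0, 0, 0, 0], [1, np.float64(-0.0069), np.float64(-0.0166), 0, 0, 0, 0], [1, np.float64(-0.0048), np.float64(-0.0192), 0, 0, 0, 0], [1, np.float64(-0.0017), np.float64(-0.0203), 0, 0, 0, 0], [1, np.float64(0.0015), np.float64(-0.0197), 0, 0, 0, 0], [1, np.float64(0.0041), np.float64(-0.0175), 0, 0, 0, 0], [1, np.float64(0.0054), np.float64(-0.0143), 0, 0, 0, 0], [1, np.float64(0.0053), np.float64(-0.0105), 0, 0, 0, 0]]
[[1, np.float64(-0.0053), np.float64(0.0105), 0, 0, 0, 0], [1, np.float64(-0.0054), np.float64(0.0143), 0, 0, 0, 0], [1, np.float64(-0.0041), np.float64(0.0175), 0, 0, 0, 0], [1, np.float64(-0.0015), np.float64(0.0197), 0, 0, 0, 0], [1, np.float64(0.0017), np.float64(0.0203), 0, 0, 0, 0], [1, np.float64(0.0048), np.float64(0.0192), 0, 0, 0, 0], [1, np.float64(0.0069), np.float64(0.0166), 0, 0, 0, 0], [1, np.float64(0.0076), np.float64(0.0131), 0, 0, 0, 0], [1, np.float64(0.007), np.float64(0.0095), 0, 0, 0, 0]]
```

Emit:
send_rows(targets=[[1,0.0025,0.0087,0,0,0,0],[1,0.0032,0.0084,0,0,0,0],[1,0.0037,0.0083,0,0,0,0],[1,0.0044,0.0079,0,0,0,0],[1,0.0049,0.0076,0,0,0,0],[1,0.0054,0.0072,0,0,0,0],[1,0,0,0,0,0,0],[1,0,0,0,0,0,0],[1,0,0,0,0,0,0],[1,0,0,0,0,0,0]])

```text
time_s: 18.8
eef_pos: [625.5, -147.1, 91.6]
ee_rot: [0.001, 0.707, 0.707, 0.0]
force: [-0.6, 0.5, 5.7]
grip_width: 0.267
grip_force: 39.7
```

Emit:
send_rows(targets=[[1,-0.007,-0.0095,0,0,0,0],[1,-0.0076,-0.0131,0,0,0,0],[1,-0.0069,-0.0166,0,0,0,0],[1,-0.0048,-0.0192,0,0,0,0],[1,-0.0017,-0.0203,0,0,0,0],[1,0.0015,-0.0197,0,0,0,0],[1,0.0041,-0.0175,0,0,0,0],[1,0.0054,-0.0143,0,0,0,0],[1,0.0053,-0.0105,0,0,0,0],[1,0,0,0,0,0,0]])

```text
time_s: 20.05
eef_pos: [484.6, -159.5, 91.7]
ee_rot: [0.001, 0.707, 0.707, 0.0]
force: [-0.4, -3.3, 5.3]
grip_width: 0.268
grip_force: 39.6
```

```bash
cat > st.py <<'E'
from fit import *
np.set_printoptions(precision=2,suppress=True)
s=ctrl.sense();c=np.array([546,-50.5]);d=s["eef_pos"][:2]-c;u=d/np.hypot(*d);t=np.array([u[1],-u[0]]) # cw tangent
f=s["force"][:2]
print("r",np.hypot(*d),"a",.083-np.arctan2(d[0],-d[1]),"eef",s["eef_pos"],"F",s["force"],"Nm resisting",-f@t*.125,"Frad",f@u,s["grip_force"],s["time_s"])
E
python3 st.py
```

```text
r 125.15730618181806 a 0.5959866874631952 eef [ 484.58 -159.55   91.67] F [-0.42 -3.27  5.31] Nm resisting 0.15480917377609707 Frad 3.053232034575965 39.56904181977734 20.05
```

Emit:
send_rows(targets=[[1,-0.0053,0.0105,0,0,0,0],[1,-0.0054,0.0143,0,0,0,0],[1,-0.0041,0.0175,0,0,0,0],[1,-0.0015,0.0197,0,0,0,0],[1,0.0017,0.0203,0,0,0,0],[1,0.0048,0.0192,0,0,0,0],[1,0.0069,0.0166,0,0,0,0],[1,0.0076,0.0131,0,0,0,0],[1,0.007,0.0095,0,0,0,0],[1,0,0,0,0,0,0]])

```text
time_s: 21.3
eef_pos: [626.0, -146.7, 91.6]
ee_rot: [0.001, 0.707, 0.708, 0.0]
force: [0.1, 1.3, 7.5]
grip_width: 0.268
grip_force: 39.7
```

Emit:
send_rows(targets=[[1,-0.007,-0.0095,0,0,0,0],[1,-0.0076,-0.0131,0,0,0,0],[1,-0.0069,-0.0166,0,0,0,0],[1,-0.0048,-0.0192,0,0,0,0],[1,-0.0017,-0.0203,0,0,0,0],[1,0.0015,-0.0197,0,0,0,0],[1,0.0041,-0.0175,0,0,0,0],[1,0.005,-0.0133,0,0,0,0],[1,0,0,0,0,0,0],[1,0,0,0,0,0,0]])

```text
time_s: 22.55
eef_pos: [496.5, -165.5, 91.7]
ee_rot: [0.001, 0.707, 0.707, 0.0]
force: [0.4, -4.6, 5.9]
grip_width: 0.27
grip_force: 39.6
```

```bash
python3 st.py
```

```text
r 125.1888842749275 a 0.4897009997567834 eef [ 496.48 -165.48   91.65] F [ 0.42 -4.57  5.9 ] Nm resisting 0.27429216662874617 Frad 4.03336049640174 39.5803436008282 22.55
```

Emit:
send_rows(targets=[[1,0.003,-0.006,0,0,0,0],[1,0.0027,-0.0055,0,0,0,0],[1,0,0,0,0,0,0],[1,0,0,0,0,0,0],[1,0,0,0,0,0,0],[1,0,0,0,0,0,0],[1,0,0,0,0,0,0],[1,0,0,0,0,0,0],[1,0,0,0,0,0,0],[1,0,0,0,0,0,0]])

```text
time_s: 23.8
eef_pos: [485.1, -159.9, 91.6]
ee_rot: [0.002, 0.707, 0.707, 0.0]
force: [0.2, -3.8, 6.6]
grip_width: 0.269
grip_force: 39.6
```

```bash
python3 st.py; sed -i 's/n>6/n>8/;s/round(x,4),round(y,4)/float(round(x,4)),float(round(y,4))/' arc.py; for i in $(seq 0 11); do python3 - $i <<'E'
import sys;i=int(sys.argv[1]);a=-.6+.1*i
import subprocess;print(round(a+.1,2));sys.stdout.flush();subprocess.run(["python3","arc.py",str(a),str(a+.1),"2"])
E
done
```

```text
r 125.15893154160129 a 0.5910049542305427 eef [ 485.12 -159.85   91.61] F [ 0.23 -3.8   6.63] Nm resisting 0.2561166975094843 Frad 3.2111620962774095 39.62523196474649 23.8
-0.5
[[1, -0.0038, -0.005, 0, 0, 0, 0], [1, -0.0036, -0.0051, 0, 0, 0, 0]]
-0.4
[[1, -0.0033, -0.0053, 0, 0, 0, 0], [1, -0.003, -0.0054, 0, 0, 0, 0]]
-0.3
[[1, -0.0028, -0.0057, 0, 0, 0, 0], [1, -0.0024, -0.0057, 0, 0, 0, 0]]
-0.2
[[1, -0.0022, -0.0058, 0, 0, 0, 0], [1, -0.0019, -0.006, 0, 0, 0, 0]]
-0.1
[[1, -0.0016, -0.006, 0, 0, 0, 0], [1, -0.0013, -0.0062, 0, 0, 0, 0]]
0.0
[[1, -0.001, -0.0061, 0, 0, 0, 0], [1, -0.0007, -0.0062, 0, 0, 0, 0]]
0.1
[[1, -0.0003, -0.0063, 0, 0, 0, 0], [1, -0.0001, -0.0062, 0, 0, 0, 0]]
0.2
[[1, 0.0003, -0.0063, 0, 0, 0, 0], [1, 0.0006, -0.0062, 0, 0, 0, 0]]
0.3
[[1, 0.0008, -0.0062, 0, 0, 0, 0], [1, 0.0012, -0.0061, 0, 0, 0, 0]]
0.4
[[1, 0.0015, -0.0061, 0, 0, 0, 0], [1, 0.0018, -0.006, 0, 0, 0, 0]]
0.5
[[1, 0.0021, -0.0059, 0, 0, 0, 0], [1, 0.0024, -0.0057, 0, 0, 0, 0]]
0.6
[[1, 0.0027, -0.0057, 0, 0, 0, 0], [1, 0.0029, -0.0055, 0, 0, 0, 0]]
```

Emit:
send_rows(targets=[[1,-0.0053,0.0105,0,0,0,0],[1,-0.0054,0.0143,0,0,0,0],[1,-0.0041,0.0175,0,0,0,0],[1,-0.0015,0.0197,0,0,0,0],[1,0.0017,0.0203,0,0,0,0],[1,0.0048,0.0192,0,0,0,0],[1,0.0069,0.0166,0,0,0,0],[1,0.0076,0.0131,0,0,0,0],[1,0.007,0.0095,0,0,0,0],[1,0,0,0,0,0,0]])

```text
time_s: 25.05
eef_pos: [626.0, -146.7, 91.6]
ee_rot: [0.001, 0.707, 0.707, 0.0]
force: [-0.1, -0.4, 7.1]
grip_width: 0.269
grip_force: 39.7
```

Emit:
send_rows(targets=[[1,-0.0038,-0.005,0,0,0,0],[1,-0.0036,-0.0051,0,0,0,0],[1,-0.0033,-0.0053,0,0,0,0],[1,-0.003,-0.0054,0,0,0,0],[1,0,0,0,0,0,0],[1,0,0,0,0,0,0],[1,0,0,0,0,0,0],[1,0,0,0,0,0,0],[1,0,0,0,0,0,0],[1,0,0,0,0,0,0]])

```text
time_s: 26.3
eef_pos: [605.0, -160.9, 91.6]
ee_rot: [0.001, 0.707, 0.707, 0.001]
force: [1.3, 1.7, 6.8]
grip_width: 0.265
grip_force: 39.6
```

```bash
python3 st.py
```

```text
r 125.16194378707947 a -0.40800280356819096 eef [ 605.02 -160.88   91.6 ] F [1.26 1.71 6.85] Nm resisting 0.2398882868549781 Frad -0.9141799009784854 39.603995896177366 26.3
```

Driving normally at 0.24 N m. I'll continue in steps of 0.1 rad.

Emit:
send_rows(targets=[[1,-0.0028,-0.0057,0,0,0,0],[1,-0.0024,-0.0057,0,0,0,0],[1,0,0,0,0,0,0],[1,0,0,0,0,0,0],[1,0,0,0,0,0,0],[1,0,0,0,0,0,0],[1,0,0,0,0,0,0],[1,0,0,0,0,0,0],[1,0,0,0,0,0,0],[1,0,0,0,0,0,0]])

```text
time_s: 27.55
eef_pos: [593.7, -166.2, 91.6]
ee_rot: [0.001, 0.707, 0.707, 0.001]
force: [2.1, 0.5, 7.0]
grip_width: 0.27
grip_force: 39.6
```

```bash
python3 st.py
```

```text
r 125.13609037960947 a -0.3079230821715664 eef [ 593.68 -166.2    91.62] F [2.09 0.5  7.04] Nm resisting 0.26492988862631583 Frad 0.3337099632787587 39.61765272135381 27.55
```

Emit:
send_rows(targets=[[1,-0.0022,-0.0058,0,0,0,0],[1,-0.0019,-0.006,0,0,0,0],[1,0,0,0,0,0,0],[1,0,0,0,0,0,0],[1,0,0,0,0,0,0],[1,0,0,0,0,0,0],[1,0,0,0,0,0,0],[1,0,0,0,0,0,0],[1,0,0,0,0,0,0],[1,0,0,0,0,0,0]])

```text
time_s: 28.8
eef_pos: [581.9, -170.4, 91.6]
ee_rot: [0.001, 0.707, 0.707, 0.001]
force: [1.8, 0.4, 5.6]
grip_width: 0.267
grip_force: 39.6
```

Emit:
send_rows(targets=[[1,-0.0016,-0.006,0,0,0,0],[1,-0.0013,-0.0062,0,0,0,0],[1,0,0,0,0,0,0],[1,0,0,0,0,0,0],[1,0,0,0,0,0,0],[1,0,0,0,0,0,0],[1,0,0,0,0,0,0],[1,0,0,0,0,0,0],[1,0,0,0,0,0,0],[1,0,0,0,0,0,0]])

```text
time_s: 30.05
eef_pos: [569.9, -173.4, 91.7]
ee_rot: [0.001, 0.707, 0.707, 0.001]
force: [2.6, -0.2, 5.4]
grip_width: 0.267
grip_force: 39.5
```

Emit:
send_rows(targets=[[1,-0.001,-0.0061,0,0,0,0],[1,-0.0007,-0.0062,0,0,0,0],[1,0,0,0,0,0,0],[1,0,0,0,0,0,0],[1,0,0,0,0,0,0],[1,0,0,0,0,0,0],[1,0,0,0,0,0,0],[1,0,0,0,0,0,0],[1,0,0,0,0,0,0],[1,0,0,0,0,0,0]])

```text
time_s: 31.3
eef_pos: [558.0, -175.1, 91.7]
ee_rot: [0.002, 0.707, 0.707, 0.001]
force: [5.8, -0.2, 4.9]
grip_width: 0.269
grip_force: 39.6
```

Resistance has risen to 5.8 N (0.72 N m), so the stop is reached. I'll pull another 0.04 rad.

Emit:
send_rows(targets=[[1,-0.0002,-0.002,0,0,0,0],[1,0,-0.002,0,0,0,0],[1,0,-0.001,0,0,0,0],[1,0,0,0,0,0,0],[1,0,0,0,0,0,0],[1,0,0,0,0,0,0],[1,0,0,0,0,0,0],[1,0,0,0,0,0,0],[1,0,0,0,0,0,0],[1,0,0,0,0,0,0]])

```text
time_s: 32.55
eef_pos: [553.2, -175.4, 91.7]
ee_rot: [0.002, 0.707, 0.707, 0.001]
force: [7.1, 0.5, 3.6]
grip_width: 0.268
grip_force: 39.5
```

```bash
python3 st.py
```

```text
r 125.12057251501503 a 0.025394246099658874 eef [ 553.2  -175.41   91.72] F [7.14 0.54 3.61] Nm resisting 0.8954710122420243 Frad -0.12614859571847697 39.549940546858124 32.55
```

Slope is softer than the handle's 12 N m/rad, so this may still be the jaw squeezing the vessel against the collar. I'll keep pulling in small steps.

Emit:
send_rows(targets=[[1,0,-0.002,0,0,0,0],[1,0,-0.002,0,0,0,0],[1,0,0,0,0,0,0],[1,0,0,0,0,0,0],[1,0,0,0,0,0,0],[1,0,0,0,0,0,0],[1,0,0,0,0,0,0],[1,0,0,0,0,0,0],[1,0,0,0,0,0,0],[1,0,0,0,0,0,0]])

```text
time_s: 33.8
eef_pos: [549.4, -175.6, 91.7]
ee_rot: [0.002, 0.707, 0.707, 0.001]
force: [7.6, -1.6, 3.8]
grip_width: 0.273
grip_force: 39.5
```

```bash
python3 st.py
```

```text
r 125.10643275173261 a 0.056209994034533736 eef [ 549.35 -175.56   91.75] F [ 7.61 -1.58  3.75] Nm resisting 0.9461161661439608 Frad 1.7865969654242635 39.50765901769046 33.8
```

Emit:
send_rows(targets=[[1,0.0002,-0.002,0,0,0,0],[1,0,-0.002,0,0,0,0],[1,0,0,0,0,0,0],[1,0,0,0,0,0,0],[1,0,0,0,0,0,0],[1,0,0,0,0,0,0],[1,0,0,0,0,0,0],[1,0,0,0,0,0,0],[1,0,0,0,0,0,0],[1,0,0,0,0,0,0]])

```text
time_s: 35.05
eef_pos: [545.5, -175.6, 91.8]
ee_rot: [0.003, 0.707, 0.707, 0.001]
force: [7.6, -2.2, 3.5]
grip_width: 0.267
grip_force: 39.5
```

```bash
python3 st.py
```

```text
r 125.06428102584327 a 0.08660910897899421 eef [ 545.55 -175.56   91.82] F [ 7.58 -2.2   3.5 ] Nm resisting 0.948124450681932 Frad 2.177290343846474 39.45277630293276 35.05
```

Emit:
send_rows(targets=[[1,0.0002,-0.0025,0,0,0,0],[1,0.0002,-0.0025,0,0,0,0],[1,0,0,0,0,0,0],[1,0,0,0,0,0,0],[1,0,0,0,0,0,0],[1,0,0,0,0,0,0],[1,0,0,0,0,0,0],[1,0,0,0,0,0,0],[1,0,0,0,0,0,0],[1,0,0,0,0,0,0]])

```text
time_s: 36.3
eef_pos: [540.8, -175.4, 91.9]
ee_rot: [0.003, 0.707, 0.707, 0.001]
force: [9.6, -1.9, 3.5]
grip_width: 0.27
grip_force: 39.4
```

```bash
python3 st.py
```

```text
r 125.01612068620638 a 0.12494244246682046 eef [ 540.76 -175.41   91.87] F [ 9.64 -1.85  3.49] Nm resisting 1.2140444188650454 Frad 1.4471454771743848 39.42331314668991 36.3
```

Emit:
send_rows(targets=[[1,0.0001,-0.0015,0,0,0,0],[1,0.0001,-0.0015,0,0,0,0],[1,0,0,0,0,0,0],[1,0,0,0,0,0,0],[1,0,0,0,0,0,0],[1,0,0,0,0,0,0],[1,0,0,0,0,0,0],[1,0,0,0,0,0,0],[1,0,0,0,0,0,0],[1,0,0,0,0,0,0]])

```text
time_s: 37.55
eef_pos: [537.9, -175.2, 91.9]
ee_rot: [0.003, 0.707, 0.707, 0.001]
force: [10.7, -2.7, 2.5]
grip_width: 0.27
grip_force: 39.4
```

```bash
python3 st.py; python3 - <<'E'
from fit import *
np.set_printoptions(precision=2,suppress=True)
p=ctrl.capture("wrist");save("wrist6.png",p["img"])
P=[ctrl.capture(c) for c in("scene","side")]
save("v7.png",cv2.resize(np.hstack([P[0]["img"][140:240,215:315],P[1]["img"][160:260,195:295]]),(800,400),interpolation=cv2.INTER_CUBIC))
E
```

```text
r 125.01185262263519 a 0.1481341548847087 eef [ 537.86 -175.25   91.88] F [10.7  -2.71  2.47] Nm resisting 1.3573076762575633 Frad 2.0110465258917682 39.40986473404337 37.55
```

View pics/v7.png

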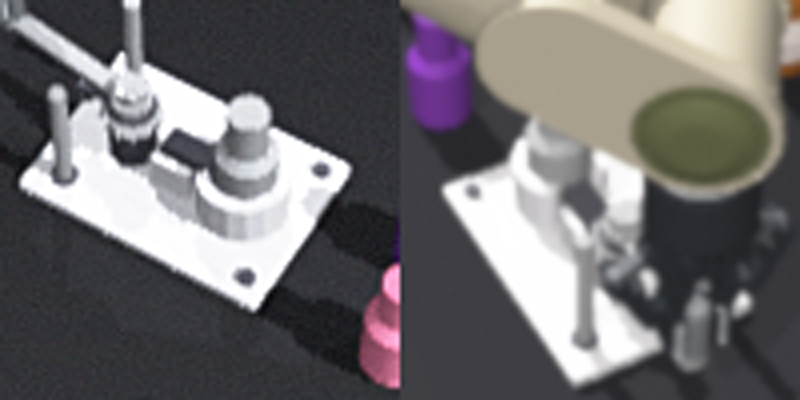

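Scene crop: the vessel stands in the collar at (245,150), with the jaw against it at (195,150). To tell the end stop from a stiff squeeze I'll measure averaged stiffness while unloading and reloading.

```bash
cat > av.py <<'E'
from fit import *
c=np.array([546,-50.5]);T=[];A=[]
for k in range(6):
    ctrl.capture("wrist");s=ctrl.sense();d=s["eef_pos"][:2]-c;u=d/np.hypot(*d);t=np.array([u[1],-u[0]])
    T.append(-s["force"][:2]@t*.125);A.append(.083-np.arctan2(d[0],-d[1]))
print("a %.4f Nm %.3f sd %.3f t %.2f"%(np.mean(A),np.mean(T),np.std(T),s["time_s"]))
E
python3 av.py
```

```text
a 0.1482 Nm 1.301 sd 0.059 t 38.00
```

Emit:
send_rows(targets=[[1,-0.0002,0.0025,0,0,0,0],[1,-0.0002,0.0025,0,0,0,0],[1,0,0,0,0,0,0],[1,0,0,0,0,0,0],[1,0,0,0,0,0,0],[1,0,0,0,0,0,0],[1,0,0,0,0,0,0],[1,0,0,0,0,0,0],[1,0,0,0,0,0,0],[1,0,0,0,0,0,0]])

```text
time_s: 39.25
eef_pos: [542.6, -175.5, 91.8]
ee_rot: [0.003, 0.707, 0.707, 0.001]
force: [9.4, -2.2, 2.6]
grip_width: 0.267
grip_force: 39.5
```

```bash
python3 av.py
```

```text
a 0.1103 Nm 1.177 sd 0.043 t 39.55
```

Emit:
send_rows(targets=[[1,0.0002,-0.0025,0,0,0,0],[1,0.0002,-0.0025,0,0,0,0],[1,0.0002,-0.0015,0,0,0,0],[1,0.0002,-0.001,0,0,0,0],[1,0,0,0,0,0,0],[1,0,0,0,0,0,0],[1,0,0,0,0,0,0],[1,0,0,0,0,0,0],[1,0,0,0,0,0,0],[1,0,0,0,0,0,0]])

```text
time_s: 40.8
eef_pos: [535.5, -175.0, 91.9]
ee_rot: [0.004, 0.707, 0.707, 0.001]
force: [11.2, -3.9, 1.3]
grip_width: 0.269
grip_force: 39.4
```

```bash
python3 av.py
```

```text
a 0.1674 Nm 1.412 sd 0.057 t 41.10
```

```bash
python3 - <<'E'
from fit import *
p=ctrl.capture("wrist")
a=cv2.resize(cv2.imread("pics/wrist5.png"),(512,384))[:, :, ::-1]
save("v8.png",cv2.resize(np.hstack([a[150:320,150:370],p["img"][150:320,150:370]]),(800,309),interpolation=cv2.INTER_CUBIC))
np.save("w7.npy",p["img"])
for r in ctrl.landmark_of("grip_knob",p)[:1]: print(r)
s=ctrl.sense();print(wproj(p,np.r_[s["eef_pos"][:2],105]),wproj(p,np.r_[s["eef_pos"][:2],129]),s["joints"])
E
```

```text
{'point': [254.6, 250.7], 'score': 0.89}
[254.81510867 250.9651071 ] [254.87237736 277.38331065] [-5.24202030e-01  5.35215905e-01  1.55642041e+00  8.32488097e-04
  1.04241139e+00 -5.24417161e-01]
```

View pics/v8.png

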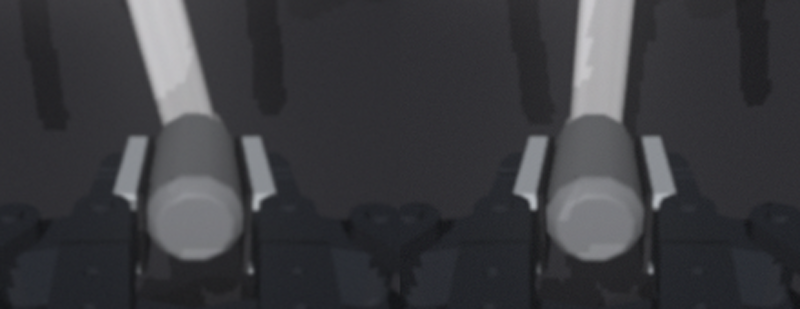

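Knob sits centred in the pads in both crops, (195,220) and (595,220), so the grip has not slipped. Loading and unloading slopes match, so the screw is dead on its stop with about 1.4 N m on the handle. Now I unload.

Emit:
send_rows(targets=[[1,-0.0008,0.009,0,0,0,0],[1,-0.0002,0.01,0,0,0,0],[1,0.0005,0.01,0,0,0,0],[1,0.0013,0.01,0,0,0,0],[1,0.002,0.01,0,0,0,0],[1,0,0,0,0,0,0],[1,0,0,0,0,0,0],[1,0,0,0,0,0,0],[1,0,0,0,0,0,0],[1,0,0,0,0,0,0]])

```text
time_s: 42.45
eef_pos: [582.3, -170.5, 91.4]
ee_rot: [0.0, 0.707, 0.707, 0.0]
force: [-0.3, 3.0, 7.7]
grip_width: 0.267
grip_force: 40.0
```

```bash
python3 av.py; python3 st.py
```

```text
a -0.2108 Nm 0.008 sd 0.006 t 42.75
r 125.36707323078625 a -0.21078131499854752 eef [ 582.3  -170.5    91.42] F [-0.78  2.68  8.43] Nm resisting 0.003807756426121044 Frad -2.7860272398537806 40.04330287396442 42.75
```

Unloaded. I'll re-pull once on the same tooth to confirm: if the screw is dead, a=0.06 should give about 0.95 N m again.

Emit:
send_rows(targets=[[1,-0.002,-0.01,0,0,0,0],[1,-0.0013,-0.01,0,0,0,0],[1,-0.0005,-0.01,0,0,0,0],[1,0,-0.0035,0,0,0,0],[1,0,0,0,0,0,0],[1,0,0,0,0,0,0],[1,0,0,0,0,0,0],[1,0,0,0,0,0,0],[1,0,0,0,0,0,0],[1,0,0,0,0,0,0]])

```text
time_s: 44.0
eef_pos: [550.3, -175.5, 91.7]
ee_rot: [0.002, 0.707, 0.707, 0.001]
force: [8.2, -0.8, 3.0]
grip_width: 0.265
grip_force: 39.6
```

```bash
python3 av.py
```

```text
a 0.0485 Nm 0.975 sd 0.086 t 44.30
```

The curve repeats (0.975 N m), so the screw is on its end stop. I'll unload, let go and retreat.

Emit:
send_rows(targets=[[1,0,0.0035,0,0,0,0],[1,0.0005,0.01,0,0,0,0],[1,0.0013,0.01,0,0,0,0],[1,0.002,0.01,0,0,0,0],[1,0,0,0,0,0,0],[1,0,0,0,0,0,0],[-1,0,0,0,0,0,0],[-1,0,0,0,0,0,0],[-1,0,0,0,0,0,0],[-1,0,0,0,0,0,0]])

```text
time_s: 45.55
eef_pos: [581.5, -171.2, 90.6]
ee_rot: [-0.0, 0.707, 0.707, -0.0]
force: [0.5, 0.0, -0.5]
grip_width: 0.995
grip_force: 0.0
```

Emit:
send_rows(targets=[[-1,0,0,-0.02,0,0,0],[-1,0,0,-0.045,0,0,0],[-1,0,0,-0.05,0,0,0],[-1,0,0,-0.04,0,0,0],[-1,0.03,-0.005,0,0,0,0],[-1,0.05,-0.01,0,0,0,0],[-1,0.05,-0.01,0,0,0,0],[-1,0.03,-0.01,0,0,0,0],[-1,0,0,0,0,0,0],[-1,0,0,0,0,0,0]])

```text
time_s: 46.8
eef_pos: [546.8, -11.9, 245.8]
ee_rot: [0.0, 0.707, 0.707, -0.0]
force: [0.1, -0.6, 0.0]
grip_width: 1.001
grip_force: 0.0
```

```bash
python3 - <<'E'
from fit import *
np.set_printoptions(precision=2,suppress=True)
s=ctrl.sense();print(s["eef_pos"],s["force"],s["grip_force"],s["time_s"])
p=ctrl.capture("wrist");P=ctrl.capture("side")
save("v9.png",cv2.resize(np.hstack([p["img"][0:260,120:400],cv2.resize(P["img"][120:345,160:400],(280,260))]),(800,371)))
E
```

```text
[546.83 -11.88 245.78] [ 0.11 -0.57  0.  ] 0.0 46.8
```

View pics/v9.png

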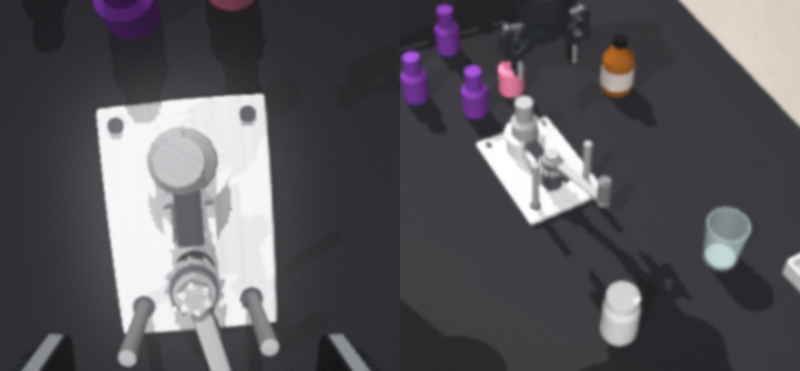

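The vessel stands upright in the collar at (183,160) in the wrist crop, with the jaw against it at (188,215). The robot is clear, and the jar, beaker and bottle are undisturbed. I'm handing in.

```bash
python3 -c "
from rig import ctrl
print(ctrl.finish_job())"
```

```text
the job is handed in; nothing more can be done
None
```

The job is handed in at about 47 s, with no verdict returned: the vessel is in the collar and clamped; the pull peaked near 1.4 N m at what wrist force shows is the end stop (jaw position not measured); the handle is unloaded, the robot clear, and the jar, beaker and bottle unmoved in the last picture.

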